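# Wipe the trunking flaps shut

### The job

The five flaps of the bow-shaped wiring trunking stand ajar: shut them all flat by running a fingertip lightly along the row in one pass, from the end with the round cable gland to the plain end, so that they go down one after another in that order. Until the last flap is down keep the fingertips on the row or close above it; do not press hard, do not pull any flap open wider, and leave the loose things round about where they are.

Things in the scene. Friction and masses are not known exactly. Their poses are not given: they have to be found in the camera images.
- trunking: fixed bow-shaped wiring trunking, bare aluminium, 44 mm wide, 0.30 m long, top 24 mm above the worktop, with a row of five equal grey plastic flaps. Centre line: arc of radius 220 mm, its centre at own x = -220 mm, y = 0. Origin on the worktop under the middle of flap 3; own +x points to the outer (convex) side, +y along the row to the end with the round black cable gland, z up
- row_start (a point): centre of the top face of the fixed, solid end block (42 mm long, 44 mm wide, top 24 mm above the worktop) at the end with the round black cable gland; the gland sticks out 24 mm beyond that block, its top below the block's. The row begins here, flush with the closed flaps
- row_end (a point): centre of the top face of the fixed, solid plain end block (30 mm along the row, 44 mm wide, flush with the closed flaps), at the end without a gland
- seat1 (a point): fixed point on the centre line at the height of the closed top (24 mm above the worktop), where the middle of the top face of flap 1 lies when shut (flap 1 is next to the gland end; each is 46 mm further along)
- seat2 (a point): fixed point on the centre line at the height of the closed top (24 mm above the worktop), where the middle of the top face of flap 2 lies when shut (flap 1 is next to the gland end; each is 46 mm further along)
- seat3 (a point): fixed point on the centre line at the height of the closed top (24 mm above the worktop), where the middle of the top face of flap 3 lies when shut (flap 1 is next to the gland end; each is 46 mm further along)
- seat4 (a point): fixed point on the centre line at the height of the closed top (24 mm above the worktop), where the middle of the top face of flap 4 lies when shut (flap 1 is next to the gland end; each is 46 mm further along)
- seat5 (a point): fixed point on the centre line at the height of the closed top (24 mm above the worktop), where the middle of the top face of flap 5 lies when shut (flap 1 is next to the gland end; each is 46 mm further along)
- flap1 (a joint): opening angle of flap 1 (rad): 0 = shut flat, stop there; starts ajar at 0.2 to 0.35. The flap is a plate 40 mm along the row, 44 mm across and 4 mm thick, hinged across the row at its edge nearer the gland end, so its other edge stands up 8 to 14 mm. Stiff hinge (1 to 2 N at the raised edge), no spring: stays where it is left
- flap2 (a joint): opening angle of flap 2 (rad): 0 = shut flat, stop there; starts ajar at 0.2 to 0.35. The flap is a plate 40 mm along the row, 44 mm across and 4 mm thick, hinged across the row at its edge nearer the gland end, so its other edge stands up 8 to 14 mm. Stiff hinge (1 to 2 N at the raised edge), no spring: stays where it is left
- flap3 (a joint): opening angle of flap 3 (rad): 0 = shut flat, stop there; starts ajar at 0.2 to 0.35. The flap is a plate 40 mm along the row, 44 mm across and 4 mm thick, hinged across the row at its edge nearer the gland end, so its other edge stands up 8 to 14 mm. Stiff hinge (1 to 2 N at the raised edge), no spring: stays where it is left
- flap4 (a joint): opening angle of flap 4 (rad): 0 = shut flat, stop there; starts ajar at 0.2 to 0.35. The flap is a plate 40 mm along the row, 44 mm across and 4 mm thick, hinged across the row at its edge nearer the gland end, so its other edge stands up 8 to 14 mm. Stiff hinge (1 to 2 N at the raised edge), no spring: stays where it is left
- flap5 (a joint): opening angle of flap 5 (rad): 0 = shut flat, stop there; starts ajar at 0.2 to 0.35. The flap is a plate 40 mm along the row, 44 mm across and 4 mm thick, hinged across the row at its edge nearer the gland end, so its other edge stands up 8 to 14 mm. Stiff hinge (1 to 2 N at the raised edge), no spring: stays where it is left
- cap_black: bystander, loose, to be left alone: black bottle cap, 57 mm wide, 24 mm high, lying inside the bow of the trunking; origin at the centre of its underside
- ptfe_tape: bystander, loose, to be left alone: small white roll of tape, 52 mm wide, 15 mm high, lying at the outer side of the bow; origin at the centre of its underside
- cap_grey: bystander, loose, to be left alone: grey bottle cap, 69 mm wide, 24 mm high; origin at the centre of its underside
- tea_tin: bystander, loose, to be left alone: green and grey lidded tin, 74 mm wide, 92 mm high; origin at the centre of its underside
- tea_strainer: bystander, loose, to be left alone: steel mesh cup with a rim, 82 mm wide, 61 mm high; origin at the centre of its underside
- ball_valve: bystander, loose, to be left alone: brass ball valve with a red lever, 32 x 115 x 49 mm; origin at the centre of its underside
- teaspoon: bystander, loose, to be left alone: steel teaspoon, 132 x 26 x 9 mm; origin at the centre of its underside
- thermos_7: bystander, loose, to be left alone: black drinking flask with a handle, 72 x 89 x 208 mm, standing; origin at the centre of its underside

How it is judged:
By the outcome, as a careful person would: the job done as asked, in the order asked, and still so for the second after the job is handed in, with the robot touching nothing.
It also fails if it takes over 45 s, if anything falls off the work surface, if the arm or the gripper's body presses on something with over 40 N, if the wrist force passes 120 N, or if a joint passes its speed limit or range.

### The arm

A 6-joint arm with a two-finger parallel gripper is mounted at the origin on a cart in front of the work surface, level with it; the furniture and walls round the work are solid. World frame = base frame: x ahead of the robot, y to its left, z up, the work surface at z = 0. Lengths are in m, angles in rad, forces in N, time in s.
With the tool pointing down it reaches from about 0.375 to 0.975 m from the base axis. Payload 3.8 kg.
Tool frame: the origin (TCP) lies at the very end of the fingers, on their centre line; the grasp point (between the pads) lies robot.hold_point_z behind it (robot.hold_point_z is the distance from the TCP to the grasp point, in m); z points along the fingers, y is the direction in which the jaws open and shut (so a half turn about z gives the same grasp; the last joint's range is limited). The gripper opens to 85 mm and grips with 20 to 120 N. Pads are 22 mm wide; open, the fingers measure 114 mm over their backs; the gripper's body (76 mm by 85 mm) begins 54 mm behind the grasp point. The pads swing forward as they close: fully open they stand 13 mm farther back than shut.
Start: joints at [1.236, 0.264, 1.604, -0, 1.274, -0.037], TCP at [0.198, 0.645, 0.194] pointing down, gripper open.
Joint ranges: [-2.63, 2.63], [-0.94, 2.18], [0.31, 2.57], [-1.31, 4.45], [0, 2.66], [-2.55, 2.55]. Speed limits (rad/s): [2.57, 2.57, 3.14, 3.14, 3.14, 3.14].

### API

Orientations are given as a rotation vector (axis times angle).
In Python, from station import robot, eyes, workorder gives the robot as it stands.
- The arm moves only by the shell command python3 -m pendant 'ROWS' [FORCE]. ROWS is JSON, a list that holds one entry, the list of rows, each a list of 5 numbers: the opening, from 0 (shut) to 1 (fully open), then the shift along the tool's x, y, z in m, then the turn about the tool's z in rad. In form: [[[fingers, tx, ty, tz, twist], ...]]. A call has 1 to 20 rows; each row is the pose to reach, as a shift and turn from the pose commanded when the call began, along the tool's axes at that moment; what a row does not reach only later rows make up. A row lasts 1/8 s, in which the tool goes at most 62.5 mm and 10.7 degrees, less where a joint would pass 70% of its speed; a pose out of reach is approached as far as the arm can. A call with a gripper value outside its range is refused whole. The fingers move at their own pace and stop on an object; FORCE is the grip in N (left out, the last holds). Time passes only in rows, so rows that repeat a pose let the fingers close. It gives the time, the measured TCP pose, the force and the opening at its end, in the units of the state.
- robot.state(): the state, without advancing time (a new reading comes with each control period).
- eyes.get_image(name): name is "scene" or "top" or "wrist"; returns (picture, depth): 400x640x3 uint8, blue, green, red; 400x640 float32, m along the optical axis (not along the pixel's ray), 0 where there is no reading.
- eyes.camera_model(name): a dict with "fovy" (degrees; the focal length in pixels is half the picture's height over the tangent of half this angle, whatever the lens; pixels are square), "cx", "cy" (the principal point, pixels), "k1" (the pictures are not rectified: a ray, as slopes to the right and down, at radius r is drawn at 1 + k1 r^2 times it, then the intrinsics apply), "world_from_camera" (4x4, takes a point from camera to world coordinates). Camera axes: x right, y down, z forward; pixel columns grow to the right and rows downward; lengths in m; the calibration is good to about 2 mm. A picture is of the moment at which its call begins: read the wrist's pose just before it. camera_model takes no time and is no camera call; for the wrist camera it gives the pose at the moment of the call.
- workorder.job_done(): hands the job in, once; it reports no verdict.
The state is a dict: "t": time; "joints": joint angles; "joint_vel": joint speeds; "tau": joint torques, N m; "tcp_pos": TCP position; "tcp_rot": TCP orientation; "ft_force": force on the tool from outside, world axes, zero at the start; "torque": the same for the moment, N m; "gripper_width": opening from 0.0 (shut) to 1.0 (fully open).
Only numpy, scipy, OpenCV 4.12 (cv2) and the standard library are available. Lean on these libraries where they do the work, as an engineer would, in place of code of your own. Each camera call takes 0.05 s, during which the arm holds its last target. There are 200 camera calls.

## Working session

There is one attempt and no reset: what is moved stays moved. The work goes in short steps, Python scripts to look and compute and a shell command to move; the robot and the scene stay as the last step left them, time stands still between calls to the robot, and variables do not carry over. Pictures are saved under pics/ and viewed, about 8 in all and at most 12, crops included, and the job is handed in when it is done.

```bash
mkdir -p pics; ls; cat > h.py <<'E'
import numpy as np, cv2
from station import robot, eyes, workorder
from scipy.spatial.transform import Rotation as R
def cloud(n):
    m=eyes.camera_model(n); im,d=eyes.get_image(n)
    f=200/np.tan(np.radians(m["fovy"])/2)
    K=np.array([[f,0,m["cx"]],[0,f,m["cy"]],[0,0,1]])
    v,u=np.mgrid[0:400,0:640].astype(np.float32)
    p=cv2.undistortPoints(np.stack([u.ravel(),v.ravel()],1)[:,None],K,np.array([m["k1"],0,0,0,0.])).reshape(400,640,2)
    P=np.dstack([p*d[...,None],d])
    T=np.array(m["world_from_camera"]); W=P@T[:3,:3].T+T[:3,3]; W[d==0]=np.nan
    return im,W,m
E
python3 - <<'E'
from h import *
s=robot.state();print(s["tcp_pos"],s["tcp_rot"],s["ft_force"],robot.hold_point_z)
print(R.from_rotvec(s["tcp_rot"]).as_matrix().round(3))
for n in("top","scene"):
    im,W,m=cloud(n);np.savez(f"{n}.npz",im=im,W=W);cv2.imwrite(f"pics/{n}.png",im)
    print(n,np.array(m["world_from_camera"]).round(3).tolist(),m["k1"])
E
```

```text
pics
[0.1977763  0.64449822 0.19304502] [-0.46604291 -3.10640478  0.00355056] [-0.3605594   0.33006566 -0.05370249] 0.0187
[[-0.956  0.293 -0.001]
 [ 0.293  0.956 -0.002]
 [ 0.    -0.002 -1.   ]]
top [[-0.03, -0.994, 0.108, 0.336], [-1.0, 0.029, -0.01, -0.021], [0.007, -0.108, -0.994, 1.647], [0.0, 0.0, 0.0, 1.0]] 0.016151928943705107
scene [[0.787, -0.372, 0.493, -0.194], [-0.617, -0.473, 0.629, -0.966], [-0.001, -0.799, -0.601, 0.952], [0.0, 0.0, 0.0, 1.0]] -0.131366070592961
```

View pics/top.png

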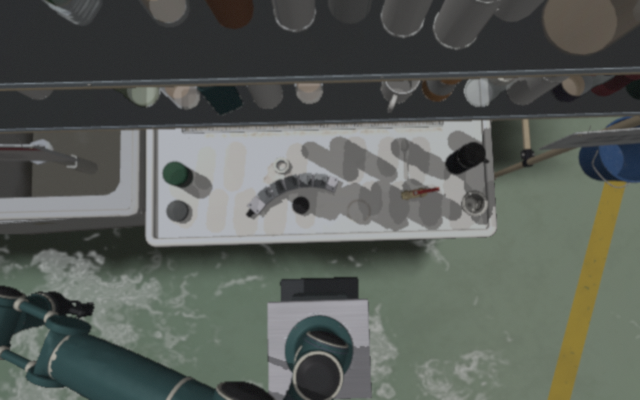

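View pics/scene.png

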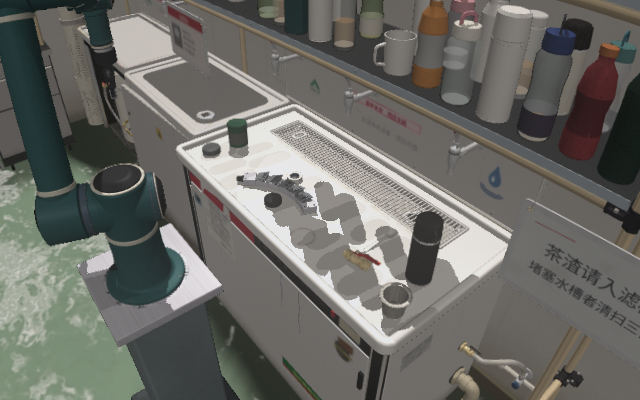

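The top view shows the trunking from (250,213), where the gland is, to (337,185), the plain end. The convex side faces up (+x), with the tape at (283,166) and the black cap at (301,205). Next I'll measure it.

```bash
python3 - <<'E'
from h import *
from scipy.optimize import least_squares
z=np.load("top.npz");im,W=z["im"],z["W"]
c=im[150:230,235:350];cv2.imwrite("pics/c1.png",cv2.resize(c,None,fx=6.5,fy=6.5,interpolation=cv2.INTER_CUBIC))
for p in [(250,213),(337,185),(283,166),(301,205),(296,180),(400,220),(230,220),(340,60),(340,110),(240,100)]: print(p,W[p[1],p[0]].round(3))
z2=np.load("scene.npz");W2,im2=z2["W"],z2["im"]
c=im2[155:225,225:330];cv2.imwrite("pics/c2.png",cv2.resize(c,None,fx=7,fy=7,interpolation=cv2.INTER_CUBIC))
for n,A,(u0,u1,v0,v1) in(("top",W,(235,350,160,225)),("scene",W2,(225,330,160,225))):
    Q=A[v0:v1,u0:u1].reshape(-1,3)
    print(n,"table z",np.nanmedian(Q[Q[:,2]<.01][:,2]))
    S=Q[(Q[:,2]>.017)&(Q[:,2]<.045)]
    f=lambda p:np.hypot(S[:,0]-p[0],S[:,1]-p[1])-.22
    r=least_squares(f,[S[:,0].mean()-.2,S[:,1].mean()],loss="soft_l1",f_scale=.01)
    C=r.x; a=np.arctan2(S[:,1]-C[1],S[:,0]-C[0]);ok=abs(f(C))<.026
    print(len(S),"C",C.round(4),"ang range",np.degrees(np.percentile(a[ok],[0,1,99,100])).round(1),ok.mean())
    b=np.degrees(a[ok]);zz=S[ok,2]
    for t in np.arange(np.floor(b.min()),b.max(),2):
        m=(b>=t)&(b<t+2)
        if m.any():print(t,m.sum(),np.median(zz[m]).round(4),np.max(zz[m]).round(4))
E
```

```text
(250, 213) [0.434 0.207 0.023]
(337, 185) [ 0.517 -0.073  0.002]
(283, 166) [0.585 0.101 0.003]
(301, 205) [0.454 0.044 0.032]
(296, 180) [0.533 0.058 0.038]
(400, 220) [ 0.399 -0.272 -0.001]
(230, 220) [0.415 0.274 0.001]
(340, 60) [ 0.645 -0.06   0.799]
(340, 110) [ 0.644 -0.071  0.469]
(240, 100) [0.661 0.157 0.515]
top table z 0.0015223338220942129
1485 C [0.3086 0.0235] ang range [-25.  -24.   56.6  58.9] 0.8087542087542088
-25.0 29 0.025 0.0323
-23.0 30 0.025 0.0339
-21.0 31 0.0257 0.0316
-19.0 31 0.026 0.0301
-17.0 17 0.0326 0.0411
-15.0 32 0.0326 0.038
-13.0 33 0.0311 0.0403
-11.0 32 0.0291 0.0366
-9.0 32 0.0272 0.036
-7.0 21 0.0255 0.035
-5.0 18 0.0365 0.0438
-3.0 27 0.0335 0.0389
-1.0 38 0.0325 0.0409
1.0 32 0.0296 0.0351
3.0 33 0.0294 0.0359
5.0 20 0.0261 0.0325
7.0 25 0.0313 0.0378
9.0 34 0.0317 0.0425
11.0 33 0.0296 0.0373
13.0 34 0.0277 0.0343
15.0 32 0.0286 0.0334
17.0 16 0.0248 0.0294
19.0 24 0.0379 0.0422
21.0 36 0.0351 0.0443
23.0 32 0.0333 0.0445
25.0 34 0.0295 0.0381
27.0 32 0.0267 0.0337
29.0 18 0.0244 0.0287
31.0 28 0.0362 0.0408
33.0 35 0.0352 0.0448
35.0 33 0.
[... 571 characters left out ...]
 15 0.0241 0.0285
-4.0 10 0.0238 0.0375
-2.0 31 0.0296 0.0357
0.0 14 0.0299 0.032
2.0 10 0.0287 0.032
4.0 15 0.0254 0.031
6.0 13 0.0244 0.0259
8.0 17 0.0238 0.0332
10.0 22 0.0296 0.034
12.0 16 0.027 0.0296
14.0 18 0.0258 0.03
16.0 13 0.0245 0.0257
18.0 11 0.0238 0.0258
20.0 14 0.0325 0.0383
22.0 16 0.0321 0.0353
24.0 15 0.0298 0.0331
26.0 16 0.029 0.0326
28.0 16 0.0248 0.027
30.0 6 0.0211 0.0234
32.0 22 0.0319 0.041
34.0 16 0.0323 0.0352
36.0 13 0.0276 0.0323
38.0 16 0.0267 0.0293
40.0 14 0.0235 0.0267
42.0 17 0.0211 0.0238
44.0 19 0.0224 0.0272
46.0 16 0.0216 0.028
48.0 18 0.0211 0.0274
50.0 15 0.0233 0.0281
52.0 16 0.0211 0.025
54.0 6 0.0186 0.0247
56.0 7 0.0181 0.0255
58.0 3 0.0197 0.0243
```

View pics/c1.png

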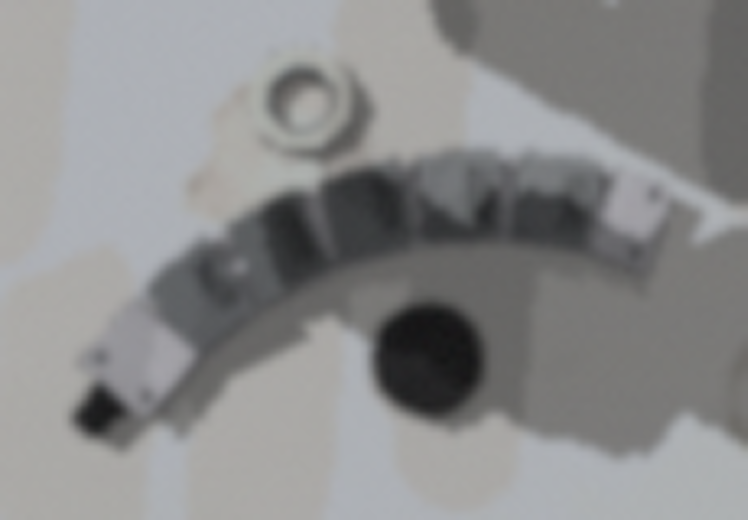

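View pics/c2.png

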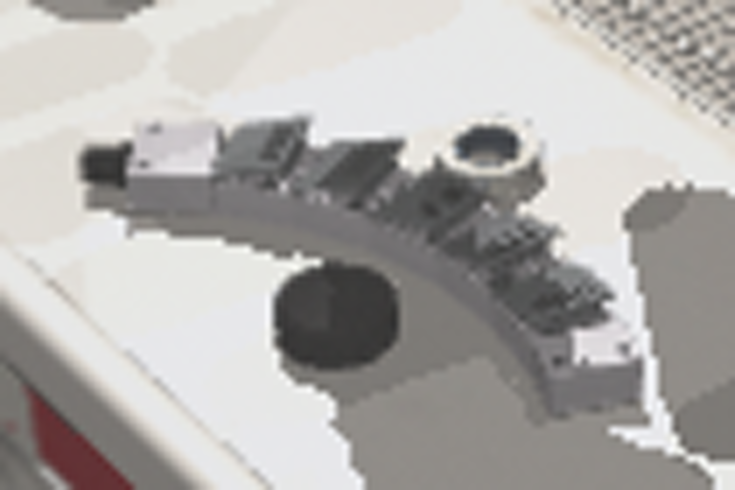

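Both crops show the gland at the left end and a plain end block at the right. All five flaps are ajar, with the edge farther from the gland raised on each. I'll move the wrist camera over the row with the fingers shut for a precise fit.

```bash
python3 -m pendant '[[[0,-0.03,-0.03,-0.03,-0.05],[0,-0.06,-0.06,-0.06,-0.1],[0,-0.1,-0.1,-0.09,-0.16],[0,-0.14,-0.14,-0.09,-0.22],[0,-0.18,-0.18,-0.09,-0.28],[0,-0.22,-0.22,-0.09,-0.34],[0,-0.26,-0.26,-0.09,-0.4],[0,-0.3,-0.3,-0.09,-0.46],[0,-0.34,-0.34,-0.09,-0.52],[0,-0.37,-0.38,-0.09,-0.58],[0,-0.39,-0.41,-0.09,-0.65],[0,-0.39,-0.42,-0.09,-0.65],[0,-0.39,-0.42,-0.09,-0.65],[0,-0.39,-0.42,-0.09,-0.65]]]' 20
python3 - <<'E'
from h import *
s=robot.state();print(s["tcp_pos"],s["ft_force"],s["joints"])
print(R.from_rotvec(s["tcp_rot"]).as_matrix().round(3))
im,W,m=cloud("wrist");np.savez("w1.npz",im=im,W=W);cv2.imwrite("pics/w1.png",im)
print(np.array(m["world_from_camera"]).round(3).tolist())
E
```

```text
t: 1.85
tcp_pos: [0.4473, 0.1303, 0.2843]
tcp_rot: [0.551, -3.093, -0.001]
ft_force: [1.1, 0.3, 1.1]
gripper_width: -0.001
[0.44728461 0.13033748 0.28431254] [1.11026384 0.25753085 1.05453691] [ 2.29579982e-01 -1.85410246e-01  1.90641395e+00  6.04270492e-04
  1.42063721e+00 -1.69417313e+00]
[[-0.938 -0.346 -0.   ]
 [-0.346  0.938  0.001]
 [-0.     0.001 -1.   ]]
[[-0.345, 0.9, 0.267, 0.38], [0.938, 0.331, 0.1, 0.105], [0.002, 0.285, -0.958, 0.464], [0.0, 0.0, 0.0, 1.0]]
```

View pics/w1.png

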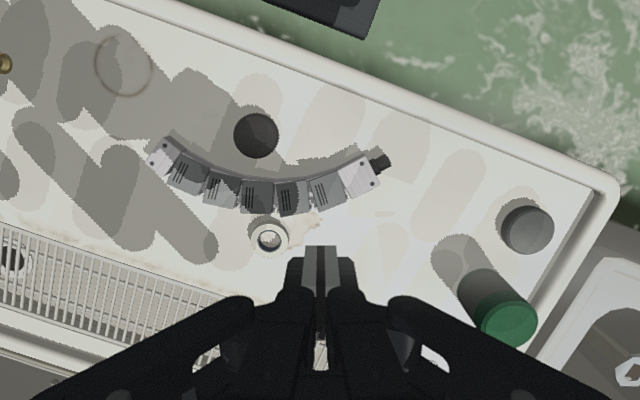

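The wrist view shows the gland at (380,162), the blocks at (360,177) and (160,155), the tape at (268,236) and the black cap at (256,135). Next comes a circle fit on this view's cloud.

```bash
cat > fit.py <<'E'
from h import *
from scipy.optimize import least_squares
z=np.load("w1.npz");im,W=z["im"],z["W"]
Q=W[60:245,130:420].reshape(-1,3);I=im[60:245,130:420].reshape(-1,3)
t=Q[abs(Q[:,2])<.008];print("table z",np.median(t[:,2]))
def near(C,P,w): return abs(np.hypot(P[:,0]-C[0],P[:,1]-C[1])-.22)<w
C=np.array([.3055,.019])
m=(Q[:,2]>.019)&(Q[:,2]<.045)&(I.max(1)>45);S0=Q[m]
for k in range(8):
    S=S0[near(C,S0,.027)]
    # centre of inner/outer edges per angle bin
    r=np.hypot(*(S[:,:2]-C).T);a=np.degrees(np.arctan2(S[:,1]-C[1],S[:,0]-C[0]))
    M=[];
    for b in np.arange(-26,54,2):
        q=(a>=b)&(a<b+2)
        if q.sum()>20:
            lo,hi=np.percentile(r[q],[3,97]);M.append((b+1,lo,hi,np.median(S[q,2]),S[q,2].max()))
    M=np.array(M);mid=(M[:,1]+M[:,2])/2;th=np.radians(M[:,0])
    P=C+mid[:,None]*np.c_[np.cos(th),np.sin(th)]
    C=least_squares(lambda c:np.hypot(*(P-c).T)-.22,C,loss="soft_l1",f_scale=.002).x
print("C",C.round(4),"rms",np.std(np.hypot(*(P-C).T)))
print("ang ext",np.percentile(a,[0,.5,1,99,99.5,100]).round(1));print((M*[1,1e3,1e3,1e3,1e3]).round(1))
phi=(np.percentile(a,.5)+37.8+np.percentile(a,99.5)-40.9)/2;print("phi",phi)
for n,s in(("start",136),("s1",92),("s2",46),("s3",0),("s4",-46),("s5",-92),("end",-130)):
    q=np.radians(phi)+s/220;print(n,(C+.22*np.array([np.cos(q),np.sin(q)])).round(4),np.degrees(q).round(1))
E
python3 fit.py
```

```text
table z 0.0004641098893072848
C [0.3133 0.0207] rms 0.00033847364250129896
ang ext [-24.8 -24.1 -23.7  58.6  60.   81.1]
[[-25.  199.9 239.2  23.4  25.1]
 [-23.  199.9 240.3  23.9  26.6]
 [-21.  198.8 240.3  23.9  26. ]
 [-19.  198.9 240.6  23.8  26.3]
 [-17.  198.7 239.8  23.4  29.5]
 [-15.  199.2 241.1  31.7  34.1]
 [-13.  199.  240.8  30.4  33. ]
 [-11.  198.9 240.5  28.9  31.6]
 [ -9.  199.2 240.1  27.1  30.5]
 [ -7.  199.9 241.   25.2  28.2]
 [ -5.  200.2 240.2  23.2  25.6]
 [ -3.  199.3 240.9  33.8  36.3]
 [ -1.  199.6 241.5  32.4  34.4]
 [  1.  199.2 240.4  30.2  34.5]
 [  3.  199.5 241.3  27.9  30.6]
 [  5.  199.4 241.3  25.7  28.3]
 [  7.  200.6 239.9  23.9  30.4]
 [  9.  199.7 241.2  32.4  35.6]
 [ 11.  199.8 241.6  30.9  33.7]
 [ 13.  199.  240.2  29.2  32.3]
 [ 15.  199.2 240.1  27.3  30. ]
 [ 17.  200.2 241.   25.7  28.1]
 [ 19.  200.1 239.9  23.4  25.8]
 [ 21.  199.3 240.6  36.1  38.5]
 [ 23.  199.2 240.9  34.2  37.3]
 [ 25.  198.9 240.7  31.5  34.5]
 [ 27.  199.  240.5  29.2  32.2]
 [ 29.  199.6 241.2  26.3  29.4]
 [ 31.  200.2 240.2  23.7  26.7]
 [ 33.  199.2 240.9  35.4  37.9]
 [ 35.  199.2 240.8  33.7  36.8]
 [ 37.  199.  240.6  31.2  34.2]
 [ 39.  199.4 240.5  28.7  31.7]
 [ 41.  199.6 241.2  26.2  29.2]
 [ 43.  199.7 239.9  24.   26.4]
 [ 45.  199.2 240.8  24.2  26.8]
 [ 47.  199.  240.4  24.2  26.9]
 [ 49.  198.7 240.2  24.2  26.7]
 [ 51.  198.8 240.4  24.2  26.8]
 [ 53.  199.4 240.6  24.1  26.1]]
phi 16.405740365530878
start [0.4492 0.1937] 51.8
s1 [0.4809 0.1632] 40.4
s2 [0.5068 0.1253] 28.4
s3 [0.5243 0.0829] 16.4
s4 [0.5326 0.0377] 4.4
s5 [ 0.5313 -0.0082] -7.6
end [ 0.5231 -0.0452] -17.5
```

The fit is good: rms 0.3 mm, width about 42 mm and block top 24 mm, all matching the given sizes. The 99.5% angle was pulled off by the gland. From the flap edges (32, 20, 8, -4, -16°) the middle of the row is at φ = 13.2°. I'll go above the start block at θ = 50°.

```bash
python3 -m pendant '[[[0,-0.007,0.013,0.03,-0.1],[0,-0.014,0.026,0.07,-0.2],[0,-0.02,0.04,0.12,-0.3],[0,-0.027,0.0525,0.165,-0.4],[0,-0.027,0.0525,0.2,-0.52],[0,-0.027,0.0525,0.225,-0.52],[0,-0.027,0.0525,0.239,-0.52],[0,-0.027,0.0525,0.244,-0.52],[0,-0.027,0.0525,0.244,-0.52],[0,-0.027,0.0525,0.244,-0.52]]]'
python3 - <<'E'
from h import *
s=robot.state();print(s["tcp_pos"],s["ft_force"],s["joints"])
M=R.from_rotvec(s["tcp_rot"]).as_matrix();print(M.round(4),np.degrees(np.arctan2(M[1,0],M[0,0])))
im,W,m=cloud("wrist");cv2.imwrite("pics/w2.png",im)
E
```

```text
t: 3.15
tcp_pos: [0.456, 0.1883, 0.0416]
tcp_rot: [-1.326, 2.846, -0.0]
ft_force: [0.1, 0.1, 0.6]
gripper_width: 0.002
[0.45598625 0.18834306 0.0416057 ] [0.11222283 0.13598633 0.62673691] [ 3.41190358e-01  7.10264389e-02  2.13327665e+00  2.99574139e-05
  9.34990205e-01 -2.10171640e+00]
[[-6.432e-01 -7.657e-01  2.200e-03]
 [-7.657e-01  6.432e-01  8.000e-04]
 [-2.000e-03 -1.100e-03 -1.000e+00]] -130.03270514558207
```

View pics/w2.png

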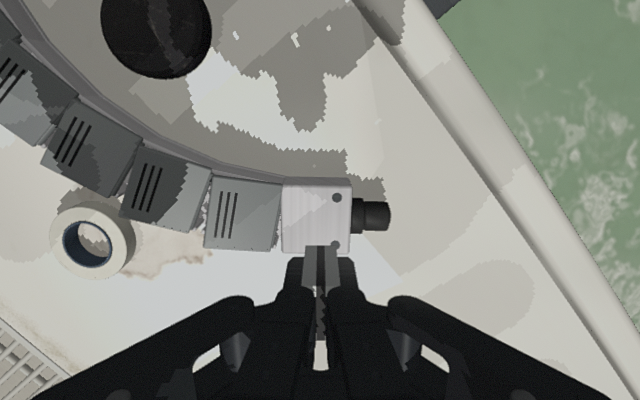

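```bash
python3 - <<'E'
from h import *
im,W,m=cloud("wrist");s=robot.state();p=np.array(s["tcp_pos"])
C=np.array([.3133,.0207]);T=np.array(m["world_from_camera"]);f=200/np.tan(np.radians(m["fovy"])/2)
def px(P):
    q=np.linalg.inv(T)@np.r_[P,1];x=q[:2]/q[2];x=x*(1+m["k1"]*(x@x));return (f*x+[m["cx"],m["cy"]]).round(0)
print("cam",T[:3,3],"tcp px",px(p))
M=R.from_rotvec(s["tcp_rot"]).as_matrix();
for dx in(-.011,.011):
  for dy in (-.014,.014):print(dx,dy,px(p+M@[dx,dy,0]))
for v in (180,190,210,230,240,244,248,252,256,262,270,280):
    w=W[v,320];print(v,w.round(4),"r",np.hypot(*(w[:2]-C)).round(4))
for u,v in((250,200),(320,220),(360,215),(235,247),(205,245)):
    w=W[v,u];print(u,v,w.round(4),np.hypot(*(w[:2]-C)).round(4),np.degrees(np.arctan2(*(w[:2]-C)[::-1])).round(1))
E
```

```text
cam [0.40967776 0.13204405 0.22107833] tcp px [322. 232.]
-0.011 -0.014 [297. 251.]
-0.011 0.014 [347. 251.]
0.011 -0.014 [296. 213.]
0.011 0.014 [348. 213.]
180 [0.4425 0.1707 0.0105] r 0.198
190 [0.444  0.1726 0.0252] r 0.2004
210 [0.4524 0.1825 0.0228] r 0.2133
230 [0.4604 0.192  0.0233] r 0.2258
240 [0.4646 0.197  0.0234] r 0.2323
244 [0.4657 0.1983 0.0255] r 0.234
248 [0.4495 0.1792 0.0859] r 0.209
252 [0.4499 0.1796 0.0887] r 0.2095
256 [0.4495 0.1792 0.0937] r 0.2089
262 [0.4496 0.1793 0.0985] r 0.2091
270 [0.4495 0.1792 0.1051] r 0.209
280 [0.4498 0.1796 0.1116] r 0.2095
250 200 [0.4778 0.1507 0.0288] 0.2096 38.3
320 220 [0.4558 0.1866 0.0253] 0.2187 49.3
360 215 [0.4361 0.2001 0.0231] 0.2174 55.6
235 247 [0.5037 0.1658 0.031 ] 0.2393 37.3
205 245 [0.5133 0.1528 0.0365] 0.2397 33.4
```

The visible finger end (row 247) lies at about z = 0.085 by depth, but the state puts the TCP at 0.042. I'll check from the scene camera before touching anything.

```bash
python3 - <<'E'
from h import *
im,W,m=cloud("scene")
c=im[110:220,200:330];cv2.imwrite("pics/c3.png",cv2.resize(c,None,fx=5.5,fy=5.5,interpolation=cv2.INTER_CUBIC))
p=np.array(robot.state()["tcp_pos"])
T=np.array(m["world_from_camera"]);f=200/np.tan(np.radians(m["fovy"])/2)
for h in (.0,.04,.08,.12):
    q=np.linalg.inv(T)@np.r_[p+[0,0,h],1];x=q[:2]/q[2];x=x*(1+m["k1"]*(x@x));u=f*x+[m["cx"],m["cy"]];print(h,u.round(1),((u-[200,110])*5.5).round(0))
print("lowest dark gripper pts:")
d=np.hypot(W[...,0]-p[0],W[...,1]-p[1])<.045
k=d&(W[...,2]>.032)&(W[...,2]<.2)
v,u=np.nonzero(k);o=np.argsort(W[v,u,2])[:12]
for i in o:print(u[i],v[i],W[v[i],u[i]].round(3),im[v[i],u[i]])
im,W,m=cloud("wrist")
for u in (295,305,312,328,335,345):
    c=[(v,W[v,u].round(3).tolist()) for v in range(235,275,3)];j=next((x for x in c if x[1][2]>.05),None);print(u,j)
E
```

```text
0.0 [248.5 170.8] [267. 335.]
0.04 [247.6 160.9] [262. 280.]
0.08 [246.6 150.6] [257. 223.]
0.12 [245.7 140. ] [251. 165.]
lowest dark gripper pts:
247 163 [0.45  0.184 0.077] [ 98 100 101]
248 163 [0.452 0.18  0.079] [122 124 124]
245 163 [0.443 0.185 0.08 ] [162 166 170]
246 163 [0.446 0.183 0.08 ] [116 118 120]
249 162 [0.457 0.181 0.08 ] [101 103 104]
247 162 [0.449 0.181 0.083] [76 76 76]
250 161 [0.46  0.18  0.083] [58 59 59]
246 162 [0.446 0.182 0.084] [83 82 83]
248 162 [0.45  0.176 0.085] [102 102 102]
244 161 [0.443 0.189 0.086] [74 75 77]
249 161 [0.455 0.178 0.086] [70 70 70]
245 162 [0.442 0.181 0.086] [131 133 135]
295 (259, [0.46, 0.175, 0.088])
305 (247, [0.454, 0.175, 0.084])
312 (247, [0.452, 0.177, 0.084])
328 (247, [0.446, 0.181, 0.085])
335 (247, [0.445, 0.183, 0.084])
345 (259, [0.444, 0.189, 0.087])
```

View pics/c3.png

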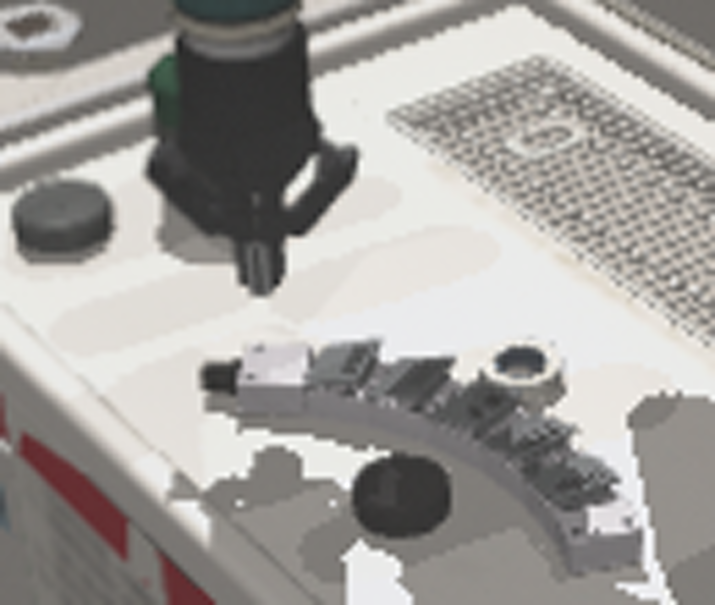

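Both cameras agree the real fingertip ends about 42 mm above the reported TCP, at z ≈ 0.083. I'll feel downward carefully over the solid block, starting above the height where the reported TCP would touch.

```bash
for z in 1; do python3 -m pendant '[[[0,0,0,0.006,0],[0,0,0,0.012,0],[0,0,0,0.014,0],[0,0,0,0.014,0]]]'; done; python3 -m pendant '[[[0,0,0,0.001,0],[0,0,0,0.002,0],[0,0,0,0.002,0]]]'; python3 -m pendant '[[[0,0,0,0.001,0],[0,0,0,0.002,0],[0,0,0,0.002,0]]]'
```

```text
t: 3.85
tcp_pos: [0.4545, 0.1878, 0.0259]
tcp_rot: [1.327, -2.847, -0.0]
ft_force: [-0.7, 0.2, 0.1]
gripper_width: -0.0
t: 4.22
tcp_pos: [0.4549, 0.1879, 0.0244]
tcp_rot: [1.327, -2.848, 0.0]
ft_force: [-0.5, -0.1, 0.2]
gripper_width: 0.001
t: 4.6
tcp_pos: [0.4548, 0.1879, 0.0223]
tcp_rot: [1.327, -2.847, -0.0]
ft_force: [0.3, 0.2, -0.9]
gripper_width: 0.001
```

There is no contact at a reported z of 0.022, which supports the cameras. I'll keep going down with force checks.

```bash
python3 -m pendant '[[[0,0,0,0.006,0],[0,0,0,0.012,0],[0,0,0,0.018,0],[0,0,0,0.022,0],[0,0,0,0.025,0],[0,0,0,0.026,0],[0,0,0,0.026,0]]]'; python3 - <<'E'
from h import *
im,W,m=cloud("wrist");cv2.imwrite("pics/w3.png",im[120:320,120:520])
for u in (305,312,328,335):
    c=[(v,W[v,u].round(4).tolist()) for v in range(236,260,2)];print(u,c[:1],next((x for x in c if x[1][2]>.03),None))
E
```

```text
t: 5.48
tcp_pos: [0.455, 0.188, -0.0036]
tcp_rot: [-1.327, 2.847, -0.0]
ft_force: [0.1, -0.7, 0.3]
gripper_width: 0.0
305 [(236, [0.4547, 0.1754, 0.0249])] (246, [0.4537, 0.1751, 0.038])
312 [(236, [0.4526, 0.1779, 0.0236])] (246, [0.4514, 0.1769, 0.0382])
328 [(236, [0.4466, 0.1822, 0.0249])] (246, [0.4461, 0.1812, 0.0386])
335 [(236, [0.4442, 0.1844, 0.0245])] (246, [0.4439, 0.1832, 0.0383])
```

View pics/w3.png

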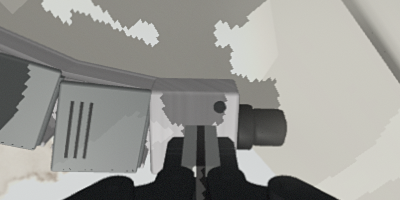

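The fingertip is centred over the gland block with its end about 13 mm above it, and nothing is touching. I'll continue in fine steps.

```bash
python3 -m pendant '[[[0,0,0,0.005,0],[0,0,0,0.01,0],[0,0,0,0.011,0],[0,0,0,0.011,0]]]'|grep -E "pos|force"; for i in 1 2; do :; done; python3 -m pendant '[[[0,0,0,0.001,0],[0,0,0,0.001,0]]]'|grep -E "pos|force"; python3 -m pendant '[[[0,0,0,0.001,0],[0,0,0,0.001,0]]]'|grep -E "pos|force"
```

```text
tcp_pos: [0.4551, 0.188, -0.0129]
ft_force: [-5.9, -2.6, 15.9]
tcp_pos: [0.4551, 0.188, -0.0129]
ft_force: [-9.0, -3.5, 25.4]
tcp_pos: [0.4551, 0.188, -0.013]
ft_force: [-10.9, -4.9, 33.1]
```

Contact is at a reported z of about -0.0128, with a stiffness of about 8.5 N/mm. That press is too hard, so I'll back off 3.4 mm and work out the arc steps.

```bash
python3 -m pendant '[[[0,0,0,-0.002,0],[0,0,0,-0.0034,0],[0,0,0,-0.0034,0]]]'|grep -E "t:|pos|force"
python3 - <<'E'
from h import *
M=R.from_rotvec(robot.state()["tcp_rot"]).as_matrix();y=np.degrees(np.arctan2(M[1,0],M[0,0]));print("yaw",y+360, M[:,2])
# generic: path in tool axes (tool x = -radial at start), turning by a deg along the arc
for a in range(1,19): 
    t=np.radians(a);print(a,"tx",round(.22*(1-np.cos(t)),4),"ty",round(-.22*np.sin(t),4),"twist",round(t,3))
E
```

```text
t: 6.9
tcp_pos: [0.4551, 0.188, -0.0129]
tcp_rot: [-1.327, 2.847, -0.0]
ft_force: [-2.0, -0.4, 6.4]
yaw 229.97623793883213 [ 3.09487995e-04  7.69805272e-05 -9.99999949e-01]
1 tx 0.0 ty -0.0038 twist 0.017
2 tx 0.0001 ty -0.0077 twist 0.035
3 tx 0.0003 ty -0.0115 twist 0.052
4 tx 0.0005 ty -0.0153 twist 0.07
5 tx 0.0008 ty -0.0192 twist 0.087
6 tx 0.0012 ty -0.023 twist 0.105
7 tx 0.0016 ty -0.0268 twist 0.122
8 tx 0.0021 ty -0.0306 twist 0.14
9 tx 0.0027 ty -0.0344 twist 0.157
10 tx 0.0033 ty -0.0382 twist 0.175
11 tx 0.004 ty -0.042 twist 0.192
12 tx 0.0048 ty -0.0457 twist 0.209
13 tx 0.0056 ty -0.0495 twist 0.227
14 tx 0.0065 ty -0.0532 twist 0.244
15 tx 0.0075 ty -0.0569 twist 0.262
16 tx 0.0085 ty -0.0606 twist 0.279
17 tx 0.0096 ty -0.0643 twist 0.297
18 tx 0.0108 ty -0.068 twist 0.314
```

```bash
python3 -m pendant '[[[0,0,-0.0038,-0.0003,0.017],[0,0.0001,-0.0077,-0.0003,0.035],[0,0.0003,-0.0115,-0.0003,0.052],[0,0.0005,-0.0153,-0.0003,0.07],[0,0.0008,-0.0192,-0.0003,0.087],[0,0.0012,-0.023,-0.0003,0.105],[0,0.0016,-0.0268,-0.0003,0.122],[0,0.0021,-0.0306,-0.0003,0.14]]]'|grep -E "t:|pos|force"
```

```text
t: 7.9
tcp_pos: [0.4769, 0.1673, -0.0129]
tcp_rot: [1.123, -2.934, -0.002]
ft_force: [-0.6, 3.5, 4.5]
```

Light (4.5 N) and on track. Continuing in chunks.

```bash
python3 -m pendant '[[[0,0,-0.0038,0,0.017],[0,0.0001,-0.0077,0,0.035],[0,0.0003,-0.0115,0,0.052],[0,0.0005,-0.0153,0,0.07],[0,0.0008,-0.0192,0,0.087],[0,0.0012,-0.023,0,0.105],[0,0.0016,-0.0268,0,0.122],[0,0.0021,-0.0306,0,0.14],[0,0.0027,-0.0344,0,0.157],[0,0.0033,-0.0382,0,0.175],[0,0.004,-0.042,0,0.192],[0,0.0048,-0.0457,0,0.209]]]'|grep -E "t:|pos|force"
python3 - <<'E'
from h import *
im,W,m=cloud("wrist");cv2.imwrite("pics/w4.png",im)
C=np.array([.3133,.0207]);p=np.array(robot.state()["tcp_pos"])[:2]-C;print(np.hypot(*p),np.degrees(np.arctan2(p[1],p[0])))
Q=W[60:300].reshape(-1,3);a=np.degrees(np.arctan2(Q[:,1]-C[1],Q[:,0]-C[0]));r=np.hypot(Q[:,0]-C[0],Q[:,1]-C[1]);k=(abs(r-.22)<.018)&(Q[:,2]>.015)&(Q[:,2]<.045)
for b in range(-25,55,3):
    q=k&(a>=b)&(a<b+3)
    if q.sum()>15:print(b,(np.median(Q[q,2])*1e3).round(1),end="; ")
E
```

```text
t: 9.4
tcp_pos: [0.5042, 0.1293, -0.0129]
tcp_rot: [-0.811, 3.035, -0.0]
ft_force: [-1.8, 2.8, 4.4]
0.21962768751950748 29.50942021527048
-10 26.2; -7 24.4; -4 33.6; -1 30.8; 2 27.4; 5 24.6; 8 32.1; 11 29.6; 14 26.8; 17 24.4; 20 24.2; 23 24.2; 26 24.8; 29 25.7; 32 24.3; 35 24.2; 38 24.2; 41 23.9; 44 24.3; 47 24.3; 50 24.3; 53 23.5;
```

View pics/w4.png

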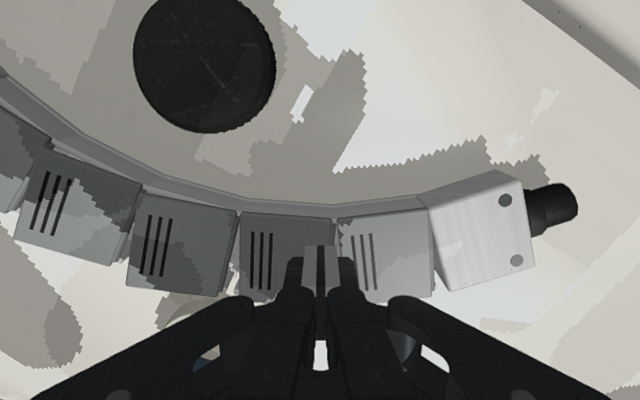

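Flap 1 and flap 2 read 24.2–24.3 mm, so both are flat, and flaps 3–5 are still up. Force is 4.4 N. Carrying on.

```bash
python3 -m pendant '[[[0,0,-0.0038,0,0.017],[0,0.0001,-0.0077,0,0.035],[0,0.0003,-0.0115,0,0.052],[0,0.0005,-0.0153,0,0.07],[0,0.0008,-0.0192,0,0.087],[0,0.0012,-0.023,0,0.105],[0,0.0016,-0.0268,0,0.122],[0,0.0021,-0.0306,0,0.14],[0,0.0027,-0.0344,0,0.157],[0,0.0033,-0.0382,0,0.175],[0,0.004,-0.042,0,0.192],[0,0.0048,-0.0457,0,0.209]]]'|grep -E "t:|pos|force"
python3 -m pendant '[[[0,0,-0.0038,0,0.017],[0,0.0001,-0.0077,0,0.035],[0,0.0003,-0.0115,0,0.052],[0,0.0005,-0.0153,0,0.07],[0,0.0008,-0.0192,0,0.087],[0,0.0012,-0.023,0,0.105],[0,0.0016,-0.0268,0,0.122],[0,0.0021,-0.0306,0,0.14],[0,0.0027,-0.0344,0,0.157],[0,0.0033,-0.0382,0,0.175],[0,0.004,-0.042,0,0.192],[0,0.0048,-0.0457,0,0.209]]]'|grep -E "t:|pos|force"
python3 - <<'E'
from h import *
C=np.array([.3133,.0207]);s=robot.state();p=np.array(s["tcp_pos"])[:2]-C;print(np.hypot(*p),np.degrees(np.arctan2(p[1],p[0])))
M=R.from_rotvec(s["tcp_rot"]).as_matrix();print("yaw-180",np.degrees(np.arctan2(-M[1,0],-M[0,0])))
E
```

```text
t: 10.95
tcp_pos: [0.5229, 0.0872, -0.0129]
tcp_rot: [-0.49, 3.103, -0.0]
ft_force: [-1.1, 3.4, 5.7]
t: 12.45
tcp_pos: [0.5323, 0.0423, -0.0129]
tcp_rot: [-0.163, 3.137, -0.0]
ft_force: [0.4, 3.5, 4.3]
0.22008406408599812 5.623692069239383
yaw-180 5.964155729696991
```

On track (r = 220.1 mm, yaw within 0.4°). Two more chunks to the plain end block.

```bash
python3 -m pendant '[[[0,0,-0.0038,0,0.017],[0,0.0001,-0.0077,0,0.035],[0,0.0003,-0.0115,0,0.052],[0,0.0005,-0.0153,0,0.07],[0,0.0008,-0.0192,0,0.087],[0,0.0012,-0.023,0,0.105],[0,0.0016,-0.0268,0,0.122],[0,0.0021,-0.0306,0,0.14],[0,0.0027,-0.0344,0,0.157],[0,0.0033,-0.0382,0,0.175],[0,0.004,-0.042,0,0.192],[0,0.0048,-0.0457,0,0.209]]]'|grep -E "t:|pos|force"
python3 -m pendant '[[[0,0,-0.0038,0,0.017],[0,0.0001,-0.0077,0,0.035],[0,0.0003,-0.0115,0,0.052],[0,0.0005,-0.0153,0,0.07],[0,0.0008,-0.0192,0,0.087],[0,0.0012,-0.023,0,0.105],[0,0.0016,-0.0268,0,0.122],[0,0.0021,-0.0306,0,0.14],[0,0.0027,-0.0344,0,0.157],[0,0.0033,-0.0382,0,0.175],[0,0.004,-0.042,0,0.192],[0,0.0048,-0.0457,0,0.209],[0,0.0056,-0.0495,0,0.227],[0,0.0056,-0.0495,0,0.227]]]'|grep -E "t:|pos|force"
cat > chk.py <<'E'
from h import *
im,W,m=cloud("wrist");cv2.imwrite("pics/w5.png",im)
C=np.array([.3133,.0207]);s=robot.state();p=np.array(s["tcp_pos"])[:2]-C;print(s["t"],s["ft_force"],np.hypot(*p),np.degrees(np.arctan2(p[1],p[0])))
Q=W.reshape(-1,3);a=np.degrees(np.arctan2(Q[:,1]-C[1],Q[:,0]-C[0]));r=np.hypot(Q[:,0]-C[0],Q[:,1]-C[1]);k=(abs(r-.22)<.018)&(Q[:,2]>.01)&(Q[:,2]<.045)
for b in range(-25,55,2):
    q=k&(a>=b)&(a<b+2)
    if q.sum()>15:print(b,(np.percentile(Q[q,2],[50,95])*1e3).round(1),end="; ")
E
python3 chk.py
```

```text
t: 13.95
tcp_pos: [0.5323, -0.0037, -0.0129]
tcp_rot: [0.165, 3.137, -0.0]
ft_force: [0.1, 3.1, 5.2]
t: 15.7
tcp_pos: [0.5214, -0.0527, -0.0128]
tcp_rot: [0.518, 3.099, -0.001]
ft_force: [0.8, 1.8, 5.0]
15.75 [0.78720396 1.14308769 5.48238677] 0.2206455556101836 -19.41507463497081
-25 [24.  25.1]; -23 [24.7 43.5]; -21 [24.8 43.3]; -19 [24.8 43.7]; -17 [24.2 42.4]; -15 [24.2 25.2]; -13 [24.2 25.2]; -11 [24.2 25.1]; -9 [24.1 25.1]; -7 [24. 25.]; -5 [24. 25.]; -3 [24.3 25.2]; -1 [24.2 25.2]; 1 [24.2 25.2]; 3 [24.2 25.2]; 5 [24.  25.1]; 7 [23.9 25.1]; 9 [24.3 25.2]; 11 [24.3 25.3]; 13 [24.3 25.2]; 15 [24.3 25.3]; 17 [24.1 25.2]; 19 [22.7 24.7];
```

All the flaps in view are at 24 mm. I'll lift straight up and check the whole row.

```bash
python3 -m pendant '[[[0,0,0,-0.01,0],[0,0,0,-0.03,0],[0,0,0,-0.07,0],[0,0,0,-0.12,0],[0,0,0,-0.17,0],[0,0,0,-0.22,0],[0,0,0.02,-0.25,0],[0,0,0.02,-0.25,0],[0,0,0.02,-0.25,0]]]'|grep -E "t:|pos|force"; python3 chk.py
```

```text
t: 16.88
tcp_pos: [0.5266, -0.0336, 0.2355]
tcp_rot: [-0.517, -3.096, 0.002]
ft_force: [0.3, -0.7, -0.4]
16.925 [ 0.54422553  0.3744677  -0.10284391] 0.2198077447489722 -14.298004639727841
-25 [23.9 25.3]; -23 [24.3 25.4]; -21 [24.1 25.4]; -19 [24.  25.3]; -17 [23.8 25.2]; -15 [24.2 25.5]; -13 [24.1 25.4]; -11 [24.2 25.5]; -9 [24.1 25.4]; -7 [23.8 25.5]; -5 [23.9 25.2]; -3 [24.3 25.7]; -1 [24.2 25.4]; 1 [24.2 25.4]; 3 [24.2 25.5]; 5 [23.9 25.2]; 7 [23.9 25.4]; 9 [24.2 25.7]; 11 [24.1 25.4]; 13 [24.1 25.3]; 15 [24.1 25.4]; 17 [23.9 25.5]; 19 [24.3 25.9]; 21 [24.6 25.9]; 23 [24.3 25.5]; 25 [24.4 25.6]; 27 [24.4 25.7]; 29 [23.9 25.4]; 31 [23.9 25.1]; 33 [24.4 25.8]; 35 [24.4 25.7]; 37 [24.3 25.5]; 39 [24.3 25.6]; 41 [24.1 25.6]; 43 [24.1 25.5]; 45 [24.3 25.6]; 47 [24.5 25.9]; 49 [24.3 25.6]; 51 [24.5 25.8]; 53 [23.8 25.5];
```

View pics/w5.png

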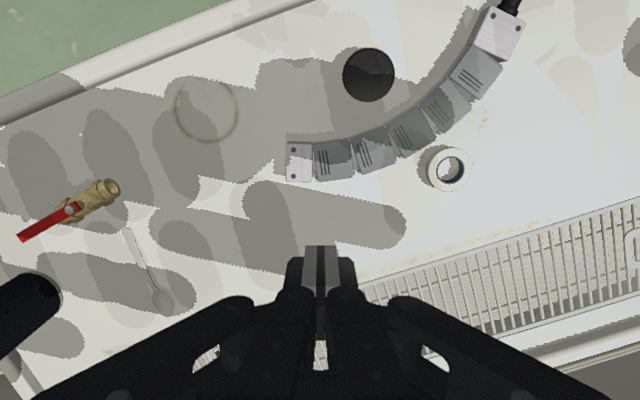

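The whole row is flat at 24 mm from (297,160) to (500,33). The tape (447,168) and cap (368,75) are in place, and the robot touches nothing.

```bash
python3 -c "
from station import workorder
print(workorder.job_done())"
```

```text
the job is handed in; nothing more can be done
None
```

All five flaps are shut flat, and I handed the job in with the arm clear of everything. I ran the shut fingertips along the arc in one continuous pass from the gland block to the plain end block. The force readings during the pass were about 4–6 N, and it was finished at about 17 s of the 45 s allowed.

**Last checks:** the wrist camera's depth reads 24 ± 0.6 mm along the whole row, which is the closed height. The force on the tool is about 0 after lifting. The tape and black cap show no sign of having moved, by eye only. I did not measure the other loose things again.

**What disagreed or went less well:**
- **Fingertip height:** both cameras showed the real fingertips ending well above the reported TCP. By touch, the TCP reads -13 mm when the tip is on the 24 mm top, a difference of about 37 mm. I therefore set the height by touch on the solid gland block.
- **Hard touch:** that first touch on the solid block briefly reached about 33 N downwards (about 35 N in all) before I backed off. No flap was under it and it stayed below the 40 N limit, but it was harder than intended.
- **Order of closing:** I only saw it partway. After flaps 1 and 2 were down, 3 to 5 were still up. I did not check 3 to 5 one by one as they closed, only that all were flat at the end of the pass.

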